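Start the bench dust extraction with the key

TASK

Get the dust extraction going at this bench: first slide the blast gate of the bench inlet fully open by the knob on its blade. Then pull the extractor key out of the wooden block, push it fully home in the key switch on the grey start box (the pins are sticky with dust, so it may want a little wiggle) and turn it a quarter turn clockwise to its stop. The switch springs back, so finish with the key still gripped and held turned; leave the water bottle, the mallet and the plywood ring where they are.

Things in the scene. Friction and masses are not known exactly. Their poses are not given: they have to be found in the camera images.
- gate_knob (a point): point on the knob of the gate's blade, 25 mm above the blade. The knob is an upright black post 16 mm across, 41 mm tall (foot 22 mm across), on a steel tongue 34 mm wide whose top is 49 mm above the bench; 27 mm from the gate's body when shut. Site -x points outward along the blade: moving the knob that way opens the gate
- gate: blast gate of the bench dust inlet, origin on the bench on the duct's axis: aluminium body 100 mm (x) x 96 mm (y), lying flat 40 to 55 mm above the bench on a duct stub 68 mm across, under a flared inlet 92 mm across with its rim 77 mm above the bench. Screwed down; its direction varies. The blade comes out on its -x side
- blade (a joint): how far the gate's blade is pulled out: 0 m shut, 0.062 m fully open (its stop). It drags with about 3 N and stays where it is left
- key_grip (a point): a point in the key's black head, 54 mm above the key's tip. The head is a flat upright block 30 mm wide (point x), 10 mm thick (point y), from 21 mm below to 18 mm above this point. Below it a round steel shoulder 16 mm across, its lower face 24 mm below this point. Site z points up, away from the tip. Weighs about 50 g
- key_tip (a point): the tip of the key's steel blade, which is 10 mm wide (x), 4 mm thick (y) and 30 mm long up to the shoulder, with a rounded tip and, 8 to 14 mm from it, a waist 4 mm across. The key is the same after half a turn about z. It stands loose, blade down, in the wooden block, its shoulder on the block's top
- keyblock: wooden block 110 mm (x) x 50 mm (y) x 42 mm, screwed to the bench, origin at the middle of its underside. The key stands in a slot 12.5 mm (x) x 6.5 mm (y) at x = -28 mm, y = 0. Four drill bits stand in its top at x = 20 to 46 mm, up to 66 mm above the bench
- keyway (a point): middle of the mouth of the keyway, 87 mm above the bench; z points up out of the lock, x along the keyway at rest. A slot 11.5 mm (x) x 5.2 mm (y), its mouth flared 2 mm all round, in a brass plug within a steel bezel 30 mm across that rises 1.5 mm above the plug. Takes the key either way round. Fully home, the shoulder lies on the plug: key_grip 24 mm above, tip 30 mm below this point
- startbox: grey steel start box 110 mm (x) x 160 mm (y) x 75 mm, screwed to the bench, origin at the middle of its underside. The key switch is on its top at x = -10, y = 40 mm. Also on top: a mushroom stop button 40 mm across at x = 0, y = -42 mm, rising to 102 mm above the bench, and a lamp 17 mm across at x = 34, y = -2 mm, rising to 88 mm
- lock (a joint): turn of the lock plug: 0 rad at rest, 1.571 a quarter turn clockwise seen from above (its stop). A spring turns it back (0.035 N m at rest, 0.145 at the stop). The key has about 0.12 rad of play in the plug each way. It turns only when the key is within 2 mm of home. Two sticky spring pins resist the key 8 to 26 mm down, about 5 to 10 N; small sideways and twisting movements ease it
- waterbottle: green drinking bottle with grey cap, 72 mm across, 200 mm tall, origin at the middle of its underside; to be left alone
- mallet: black rubber mallet lying on the bench, head 62 mm across and 80 mm long, handle along body -x, 270 mm overall; origin on the bench 100 mm from the middle of its head; to be left alone
- ply_ring: flat plywood ring 110 mm across, 18 mm thick, with a 52 mm hole, origin at the middle of its underside; to be left alone

How it is judged:
On the way, in this order (a step that is already met when the one before it is completed fails the run):
1. the blast gate is fully open (value of joint blade above 0.058 m), for 0.2 s.
2. the key is fully home in the switch, not yet turned (z of key_grip in the frame of keyway below 0.0262 m and horizontal distance between key_grip and keyway below 0.004 m and value of joint lock below 0.4 rad), for 0.1 s.
3. the key is turned a quarter clockwise (value of joint lock above 1.25 rad), for 0.2 s.
At the end, for the whole second after the job is handed in: gate open to within 5 mm of its stop; key in the switch within 3.5 mm of fully home and on its axis; plug held turned at least 72 degrees (1.25 rad) clockwise, fingers still gripping the key. In order: gate opened, key pushed home unturned (within 2.2 mm), then turned (value of joint blade above 0.057 m and value of joint lock above 1.25 rad and z of key_grip in the frame of keyway below 0.0275 m and horizontal distance between key_grip and keyway below 0.005 m and contact force between the fingers and key above 1 N); the arm keeps its last pose, push and grip.
It fails at once if the water bottle is moved more than 30 mm (distance of waterbottle from where it was at the start of the episode above 0.03 m).
It fails at once if the mallet is moved more than 30 mm (distance of mallet from where it was at the start of the episode above 0.03 m).
It fails at once if the plywood ring is moved more than 30 mm (distance of ply_ring from where it was at the start of the episode above 0.03 m).
It also fails if it takes over 72 s, if anything falls off the work surface, if the arm or the gripper's body presses on something with over 40 N, if the wrist force passes 120 N, or if a joint passes its speed limit or range.

ROBOT

A 6-joint arm with a two-finger parallel gripper is mounted at the origin on the work surface. World frame = base frame: x ahead of the robot, y to its left, z up, the work surface at z = 0. Lengths are in m, angles in rad, forces in N, time in s.
With the tool pointing down it reaches from about 0.375 to 0.9 m from the base axis. Payload 3.1 kg.
Tool frame: the origin (TCP) lies midway between the tips of the shut fingers; the grasp point (between the pads) lies 19 mm behind it; x points along the fingers, z is the direction in which the jaws open and shut, and the axes are right-handed (so a half turn about x gives the same grasp; the last joint's range is limited). The gripper opens to 87 mm and grips with 3 to 60 N. Pads are 19 mm wide; open, the fingers measure 117 mm over their backs; the gripper's body (75 mm by 190 mm) begins 51 mm behind the grasp point.
Start: joints at [0.948, 0.527, 1.433, -0, 1.181, -0.178], TCP at [0.269, 0.564, 0.198] pointing down, gripper open.
Joint ranges: [-3.08, 3.08], [-0.75, 2.2], [0.22, 2.44], [-1.43, 4.57], [0, 2.65], [-2.85, 2.85]. Speed limits (rad/s): [2.79, 2.79, 3.14, 3.14, 3.14, 3.14].

INTERFACE

Orientations are given as a unit quaternion [x, y, z, w].
In Python, from rig import robot, optics, workorder gives the robot as it stands.
- The arm moves only by the tool arm_command, never from a script. Its argument "plan" is a list of rows, each a list of 7 numbers: the shift along the tool's x, y, z in cm, then the turn, a rotation vector about the tool's x, y, z in rad, then the finger opening in cm, from 0 to 8.7. In form: [[x, y, z, ax, ay, az, gripper], ...]. A call has 1 to 12 rows; each row shifts and turns the pose as measured when the row begins, along the tool's axes as they then stand; what a row does not reach is not made up. A row lasts 1/8 s, in which the tool goes at most 62.5 mm and 10.7 degrees, less where a joint would pass 70% of its speed; a pose out of reach is approached as far as the arm can. A call with a gripper value outside its range is refused whole. The fingers move at their own pace and stop on an object; "grip_force" is the grip in N (left out, the last holds). Time passes only in rows, so rows that do not move let the fingers close. It gives the time, the measured TCP pose, the force and the opening at its end, in the units of the state.
- robot.get_obs(): the state, without advancing time (a new reading comes with each control period).
- optics.camera(name): name is "scene" or "top" or "wrist"; returns (picture, depth): 420x560x3 uint8, blue, green, red; 420x560 float32, m along the optical axis (not along the pixel's ray), 0 where there is no reading.
- optics.camera_info(name): a dict with "mtx" (3x3 intrinsics, pixels), "position" and "rotation" of the camera in the world; the wrist camera has in their place "tool_from_camera" (4x4, takes a point from camera to tool coordinates, whose origin is the TCP and whose axes are the tool frame's). Camera axes: x right, y down, z forward; pixel columns grow to the right and rows downward; lengths in m; the calibration is good to about 2 mm. A picture is of the moment at which its call begins: read the wrist's pose just before it. camera_info takes no time and is no camera call.
- workorder.hand_in(): hands the job in, once; it reports no verdict.
The state is a dict: "time": time; "q": joint angles; "joint_velocities": joint speeds; "joint_torque": joint torques, N m; "position": TCP position; "tool_rot": TCP orientation; "ft_force": force on the tool from outside, world axes, zero at the start; "moment": the same for the moment, N m; "grip_width": finger opening in m.
Only numpy, scipy, OpenCV 4.12 (cv2) and the standard library are available. Lean on these libraries where they do the work, as an engineer would, in place of code of your own. Each camera call takes 0.05 s, during which the arm holds its last target. There are 200 camera calls.

## Working session

There is one attempt and no reset: what is moved stays moved. The work goes in short steps, Python scripts to look and compute and a tool call to move; the robot and the scene stay as the last step left them, time stands still between calls to the robot, and variables do not carry over. Pictures are saved under pics/ and viewed, about 8 in all and at most 12, crops included, and the job is handed in when it is done.

Besides the shell and the picture viewer there is one more tool, called as a command line: name --pt "numbers of a row" for each row, then --argument value for the rest. arm_command: Moves the arm, as the interface text tells. Its arguments: {"type":"object","properties":{"plan":{"type":"array"},"grip_force":{"type":"number"}},"required":["plan"]}

```bash
mkdir -p pics; ls; cat > h.py <<'E'
import numpy as np, cv2
from rig import robot, optics, workorder
from scipy.spatial.transform import Rotation as R
def cam(n):
    o=robot.get_obs(); p,d=optics.camera(n); i=optics.camera_info(n); K=np.array(i['mtx'])
    if n=='wrist':
        T=np.array(i['tool_from_camera']); Rt=R.from_quat(o['tool_rot']).as_matrix()
        Rc=Rt@T[:3,:3]; t=Rt@T[:3,3]+np.array(o['position'])
    else:
        Rc=np.array(i['rotation']); t=np.array(i['position'])
        if Rc.shape!=(3,3): Rc=R.from_quat(Rc).as_matrix()
    return p,d,K,Rc,t
def cloud(d,K,Rc,t):
    v,u=np.indices(d.shape); r=np.stack([(u-K[0,2])/K[0,0],(v-K[1,2])/K[1,1],np.ones(d.shape)],-1)*d[...,None]
    return r@Rc.T+t
def ray(u,v,z,K,Rc,t):
    r=Rc@np.linalg.solve(K,[u,v,1.]); return t+r*(z-t[2])/r[2]
E
python3 - <<'E'
from h import *
print(robot.get_obs())
for n in ['top','scene','wrist']:
    p,d,K,Rc,t=cam(n); cv2.imwrite(f'pics/{n}0.png',p); np.savez(f'pics/{n}0.npz',p=p,d=d,K=K,Rc=Rc,t=t)
    print(n,K[0,0],t,Rc.round(3).tolist(),(d>0).mean())
E
```

```text
pics
{'time': 0.0, 'q': array([ 9.47470820e-01,  5.28450981e-01,  1.43389229e+00,  1.11744214e-05,
        1.18136239e+00, -1.78499450e-01]), 'joint_velocities': array([ 0.00068204,  0.00147217,  0.00068103, -0.00046211,  0.00070142,
        0.00104476]), 'joint_torque': array([-1.08033979e-03, -4.40043175e+01, -1.76589578e+01,  6.33393601e-02,
        5.81344077e-02, -1.65278061e-04]), 'position': array([0.26845278, 0.56355958, 0.19718418]), 'tool_rot': array([-0.37766742,  0.59867029,  0.37711378,  0.59728251]), 'ft_force': array([0.08115735, 0.9460013 , 0.07493449]), 'moment': array([-0.0471699 ,  0.01906254, -0.02489177]), 'grip_width': 0.08709113180426337}
top 427.66555521230816 [ 0.4882477  -0.12330208  1.20611438] [[-0.013, -0.994, 0.11], [-1.0, 0.013, -0.002], [0.001, -0.11, -0.994]] 0.9959608843537415
scene 462.7033386712969 [ 1.42925636 -0.45678275  0.63255181] [[0.345, 0.501, -0.794], [0.938, -0.168, 0.303], [0.019, -0.849, -0.528]] 0.9959991496598639
wrist 365.9305236755518 [0.19497882 0.59864607 0.38367736] [[0.431, 0.863, 0.263], [0.902, -0.412, -0.127], [-0.001, 0.292, -0.956]] 0.996203231292517
```

View pics/top0.png

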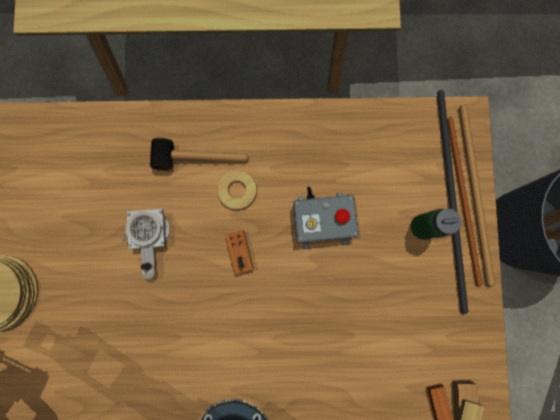

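View pics/scene0.png

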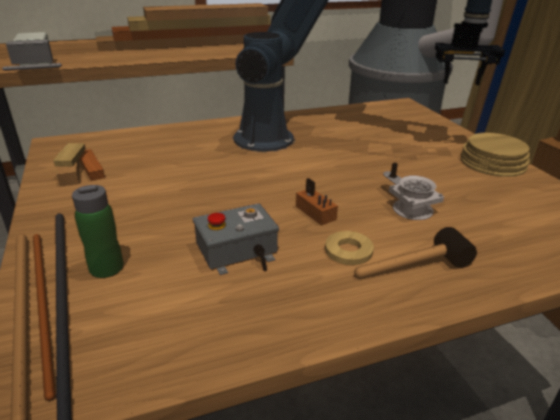

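The top view shows the gate at (146,228) with its knob at (147,267), the key block at (239,253) with the key at (240,263), and the start box at (325,219) with the keyway at about (311,224). The scene view agrees. Next I measure from the height map.

```bash
python3 - <<'E'
from h import *
f=np.load('pics/top0.npz'); p,d,K,Rc,t=[f[k] for k in ['p','d','K','Rc','t']]
P=cloud(d,K,Rc,t)
print('bench z',np.median(P[300:330,200:400,2]))
def rect(name,box,zlo,zhi):
    u0,v0,u1,v1=box; S=P[v0:v1,u0:u1].reshape(-1,3); m=(S[:,2]>zlo)&(S[:,2]<zhi); S=S[m]
    r=cv2.minAreaRect((S[:,:2]*1000).astype(np.float32)); print(name,m.sum(),np.round(r[0],1),np.round(r[1],1),round(r[2],1),'mean',S.mean(0).round(4)); return S
rect('keyblock',(215,222,265,285),.032,.05)
rect('key',(215,222,265,285),.085,.15)
rect('box',(280,180,370,255),.068,.08)
rect('button',(330,190,370,255),.092,.12)
rect('bezel',(295,205,325,240),.08,.1)
rect('gatebody',(115,195,180,250),.035,.06)
rect('inlet',(115,195,180,250),.066,.09)
rect('tongue',(130,240,165,285),.035,.055)
rect('knob',(130,240,165,285),.065,.1)
# colors
g=cv2.resize(p[190:290,115:175],None,fx=5,fy=5,interpolation=2);b=cv2.resize(p[190:290,215:365],None,fx=5,fy=5,interpolation=2)
cv2.imwrite('pics/c1.png',cv2.resize(np.hstack([g,b]),(800,381)))
E
```

```text
bench z -0.00040753812367855247
keyblock 679 [506.6 -21.5] [110.1  50.2] 14.4 mean [ 0.5074 -0.0216  0.0416]
key 14 [478.  -29.5] [23.9  6.3] 13.5 mean [ 0.4759 -0.0301  0.0859]
box 2282 [ 591.4 -255.5] [114.  163.8] 4.9 mean [ 0.5903 -0.2533  0.0746]
button 172 [ 595.5 -296.5] [36.5 37.2] 89.8 mean [ 0.5944 -0.2964  0.0987]
bezel 112 [ 590.2 -214.1] [74. 69.] 89.1 mean [ 0.5813 -0.2166  0.0861]
gatebody 835 [567.8 237. ] [108.5 114. ] 2.7 mean [0.5667 0.223  0.0519]
inlet 561 [571.5 229.3] [88.7 87.8] 89.7 mean [0.5727 0.2326 0.0733]
tongue 420 [488.4 224.5] [ 92.1 101.6] 89.4 mean [0.4918 0.2223 0.0495]
knob 121 [500.6 231.5] [60.4 76. ] 88.7 mean [0.5121 0.2269 0.0778]
```

View pics/c1.png

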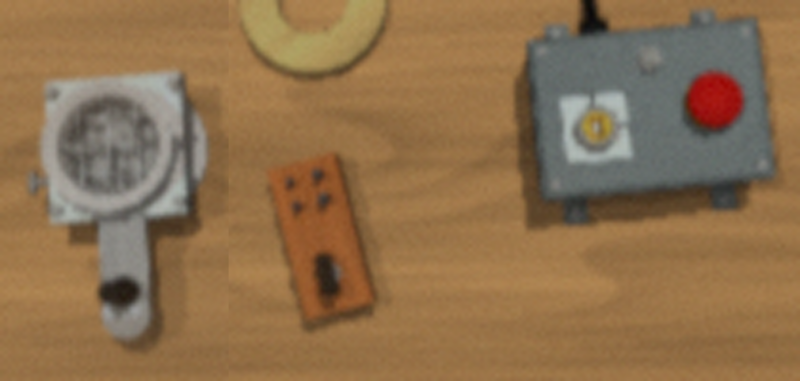

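```bash
cat >> h.py <<'E'
def goal(x,y,z,yaw):
    """yaw = world direction (rad) of tool z, tool x down; prints shift in cm (current tool axes), turn about x, and total rotvec"""
    o=robot.get_obs(); C=R.from_quat(o['tool_rot']).as_matrix()
    X=np.array([0,0,-1.]); Z=np.array([np.cos(yaw),np.sin(yaw),0]); G=np.stack([X,np.cross(Z,X),Z],1)
    dp=np.array([x,y,z])-o['position']
    print('t',o['time'],'shift now-axes',(C.T@dp*100).round(2),'goal-axes',(G.T@dp*100).round(2),'rotvec',R.from_matrix(C.T@G).as_rotvec().round(3),'q',np.round(o['q'],2))
E
python3 - <<'E'
from h import *
o=robot.get_obs(); C=R.from_quat(o['tool_rot']).as_matrix(); print(C.round(3), np.degrees(np.arctan2(C[1,2],C[0,2])))
f=np.load('pics/top0.npz'); p,d,K,Rc,t=[f[k] for k in ['p','d','K','Rc','t']]
P=cloud(d,K,Rc,t)
S=P[258:277,135:160].reshape(-1,3)
k=S[S[:,2]>.08]; print('knob top',len(k),k.mean(0))
T=P[247:285,135:165].reshape(-1,3); T=T[(T[:,2]>.044)&(T[:,2]<.054)]; r=cv2.minAreaRect((T[:,:2]*1000).astype(np.float32)); print('tongue',r, T.mean(0))
# light grey gate square top: pixel mask
m=((p.min(2)>120)).astype(np.uint8); m[:,:115]=0;m[:,180:]=0;m[:195]=0;m[250:]=0
for a in (90,-90): goal(.45,.22,.25,np.radians(a))
E
```

```text
[[-0.001 -0.903  0.43 ]
 [-0.001  0.43   0.903]
 [-1.     0.    -0.002]] 64.51367840569652
knob top 31 [0.47089053 0.21000613 0.12396324]
tongue ((480.0428161621094, 225.54931640625), (85.31083679199219, 41.293174743652344), 5.313754081726074) [0.48361668 0.22261092 0.04878627]
t 0.15 shift now-axes [ -5.23 -31.17 -23.23] goal-axes [ -5.26 -18.15 -34.37] rotvec [-0.445 -0.002 -0.001] q [ 0.95  0.53  1.43  0.    1.18 -0.18]
t 0.15 shift now-axes [ -5.23 -31.17 -23.23] goal-axes [-5.26 18.15 34.37] rotvec [ 2.697e+00 -1.000e-03  2.000e-03] q [ 0.95  0.53  1.43  0.    1.18 -0.18]
```

arm_command --pt "0 0 0 -0.15 0 0 8.7" --pt "0 0 0 -0.15 0 0 8.7" --pt "0 0 0 -0.15 0 0 8.7" --pt "-0.7 -2.5 -4.3 0 0 0 6" --pt "-0.7 -2.5 -4.3 0 0 0 6" --pt "-0.7 -2.5 -4.3 0 0 0 6" --pt "-0.7 -2.5 -4.3 0 0 0 6" --pt "-0.7 -2.5 -4.3 0 0 0 6" --pt "-0.7 -2.5 -4.3 0 0 0 6" --pt "-0.7 -2.5 -4.3 0 0 0 6" --pt "-0.7 -2.5 -4.3 0 0 0 6" --pt "0 0 0 0 0 0 6"

```text
time: 1.65
position: [0.4813, 0.2135, 0.2519]
tool_rot: [0.506, -0.496, -0.505, -0.492]
ft_force: [-0.1, 0.5, 0.1]
grip_width: 0.0603
```

```bash
python3 - <<'E'
from h import *
o=robot.get_obs(); print(o['time'],o['position'],o['grip_width'],np.round(o['q'],2))
p,d,K,Rc,t=cam('wrist'); cv2.imwrite('pics/w1.png',p); np.savez('pics/w1.npz',p=p,d=d,K=K,Rc=Rc,t=t)
P=cloud(d,K,Rc,t)
x,y,z=P[...,0],P[...,1],P[...,2]
m=(z>.08)&(z<.096)&(x<.53)&(x>.42)&(abs(y-.22)<.05); k=P[m]; print('knob top',m.sum(),k.mean(0),k.min(0),k.max(0))
dark=(p.max(2)<60)&(z>.055)&(z<.096)&(x<.53)&(x>.42)&(abs(y-.22)<.05); print('dark',dark.sum(),P[dark].mean(0))
T=P[(z>.044)&(z<.054)&(x<.50)&(x>.42)&(abs(y-.22)<.05)]; print('tongue',len(T),cv2.minAreaRect((T[:,:2]*1000).astype(np.float32)))
I=P[(z>.07)&(z<.082)&(x>.52)&(x<.64)&(abs(y-.23)<.07)]; print('inlet',cv2.minEnclosingCircle((I[:,:2]*1000).astype(np.float32)))
E
```

```text
1.65 [0.4812743  0.21352952 0.25191535] 0.06028836467010095 [ 0.21  0.33  1.61 -0.    1.21 -1.38]
knob top 211 [0.46695996 0.22284395 0.08822567] [0.46019    0.21549863 0.08046172] [0.47553432 0.23036994 0.09200548]
dark 253 [0.46463333 0.222647   0.08027224]
tongue 1464 ((468.2161560058594, 222.9871368408203), (65.50997924804688, 33.97189712524414), 3.7763803005218506)
inlet ((569.9769287109375, 229.54443359375), 45.82699966430664)
```

View pics/w1.png

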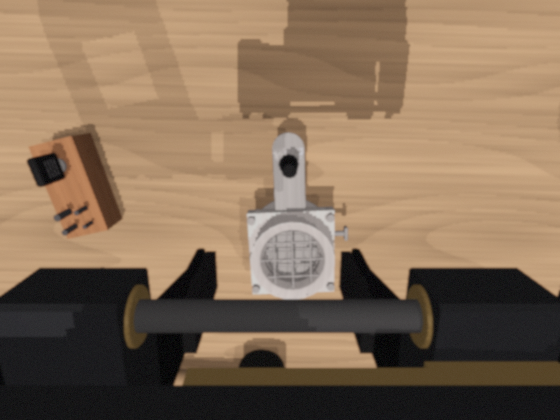

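The wrist view shows the knob at (289,165) and the gate at (291,257), with the blade axis at yaw 3.75°. The key block is at the left.

```bash
python3 - <<'E'
from h import *
goal(.4672,.2228,.058,np.radians(93.75))
E
```

```text
t 1.7 shift now-axes [19.35  1.12  0.93] goal-axes [19.35  1.19  0.88] rotvec [-0.04  -0.005 -0.006] q [ 0.21  0.33  1.61 -0.    1.21 -1.38]
```

arm_command --pt "0 1.2 0.9 -0.04 -0.005 -0.006 6" --pt "4 0 0 0 0 0 6" --pt "4 0 0 0 0 0 6" --pt "4 0 0 0 0 0 6" --pt "2 0 0 0 0 0 6" --pt "0 0 0 0 0 0 6" --grip_force 35

```text
time: 2.45
position: [0.4558, 0.2341, 0.1079]
tool_rot: [-0.519, 0.478, 0.523, 0.478]
ft_force: [-0.7, -0.3, 0.4]
grip_width: 0.0599
```

```bash
python3 - <<'E'
from h import *
goal(.4672,.2228,.058,np.radians(93.75))
E
```

```text
t 2.45 shift now-axes [ 4.98 -1.06 -1.24] goal-axes [ 4.99 -1.07 -1.2 ] rotvec [ 0.022  0.004 -0.004] q [ 0.25  0.51  1.8   0.01  0.83 -1.41]
```

arm_command --pt "0 -1.1 -1.2 0.02 0 0 6" --pt "0 0 0 0 0 0 6" --pt "0 0 0 0 0 0 6"

```text
time: 2.82
position: [0.4691, 0.2244, 0.1104]
tool_rot: [-0.516, 0.481, 0.518, 0.484]
ft_force: [-0.4, 0.9, 0.5]
grip_width: 0.0602
```

```bash
python3 - <<'E'
from h import *
goal(.4672,.2228,.058,np.radians(93.75))
E
```

```text
t 2.825 shift now-axes [ 5.24  0.2  -0.17] goal-axes [ 5.24  0.2  -0.15] rotvec [0.004 0.005 0.001] q [ 0.23  0.52  1.78  0.01  0.84 -1.42]
```

arm_command --pt "1.7 0.1 -0.1 0 0 0 6" --pt "1.7 0.1 0 0 0 0 6" --pt "1.5 0 0 0 0 0 6" --pt "0 0 0 0 0 0 6" --pt "0 0 0 0 0 0 1" --pt "0 0 0 0 0 0 0.5" --pt "0 0 0 0 0 0 0.5" --pt "0 0 0 0 0 0 0.5" --pt "0 0 0 0 0 0 0.5" --grip_force 35

```text
time: 3.95
position: [0.4714, 0.2241, 0.0645]
tool_rot: [0.518, -0.478, -0.516, -0.487]
ft_force: [-0.7, 0.4, -0.4]
grip_width: 0.0182
```

arm_command --pt "0 0 0 0 0 0 0.5" --pt "0 1 0 0 0 0 0.5" --pt "0 1 0 0 0 0 0.5" --pt "0 1 0 0 0 0 0.5" --pt "0 1 0 0 0 0 0.5" --pt "0 1 0 0 0 0 0.5"

```text
time: 4.7
position: [0.4177, 0.2203, 0.0642]
tool_rot: [0.518, -0.478, -0.516, -0.487]
ft_force: [-0.0, -0.3, -0.3]
grip_width: 0.0051
```

```bash
python3 - <<'E'
from h import *
p,d,K,Rc,t=cam('scene'); cv2.imwrite('pics/s2.png',cv2.resize(p[100:280,300:540],None,fx=3,fy=3))
E
```

```text
(no output)
```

View pics/s2.png

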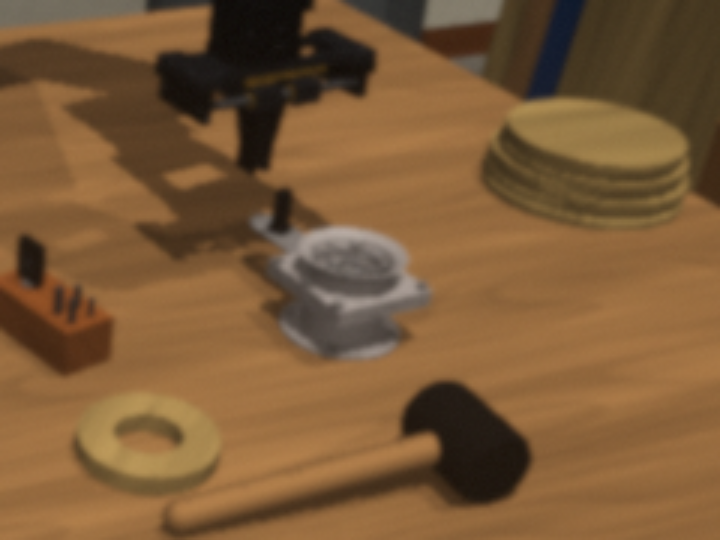

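```bash
python3 - <<'E'
from h import *
def knob(p,d,K,Rc,t):
    P=cloud(d,K,Rc,t); x,y,z=P[...,0],P[...,1],P[...,2]
    m=(p.max(2)<70)&(z>.06)&(z<.1)&(x>.44)&(x<.53)&(abs(y-.222)<.02); S=P[m]; vv,uu=np.nonzero(m)
    print(m.sum(),S.mean(0),S.min(0),S.max(0),'pix',uu.mean(),vv.mean()); return uu,vv
p,d,K,Rc,t=cam('scene'); u,v=knob(p,d,K,Rc,t)
print('ray',ray(u.mean(),v.mean(),.078,K,Rc,t))
f=np.load('pics/scene0.npz'); a=[f[k] for k in ['p','d','K','Rc','t']]; u,v=knob(*a); print(ray(u.mean(),v.mean(),.078,*a[2:]))
f=np.load('pics/top0.npz'); a=[f[k] for k in ['p','d','K','Rc','t']]; u,v=knob(*a); print(ray(u.mean(),v.mean(),.085,*a[2:]))
p,d,K,Rc,t=cam('top'); knob(p,d,K,Rc,t)
p,d,K,Rc,t=cam('wrist'); knob(p,d,K,Rc,t); cv2.imwrite('pics/w2.png',p)
print(robot.get_obs()['position'])
E
```

```text
58 [0.47333941 0.21702012 0.07724807] [0.46673801 0.21106515 0.06080043] [0.47933363 0.22597145 0.09067385] pix 393.41379310344826 168.10344827586206
ray [0.47459105 0.21613856 0.078     ]
49 [0.47387431 0.2175869  0.07673919] [0.46756524 0.2111665  0.06089783] [0.47976511 0.22500047 0.09070362] pix 393.6734693877551 168.3265306122449
[0.47599699 0.21609051 0.078     ]
37 [0.47022502 0.21873689 0.08139741] [0.46236229 0.21455032 0.06105249] [0.47777035 0.22533195 0.09286156] pix 145.13513513513513 265.97297297297297
[0.47027652 0.21767547 0.085     ]
36 [0.46999996 0.21847459 0.08100451] [0.46237322 0.2139913  0.0604631 ] [0.4777307  0.22490502 0.09432405] pix 145.27777777777777 266.05555555555554
494 [0.46477161 0.22313321 0.08746297] [0.45951657 0.21673489 0.07761399] [0.47320147 0.22939817 0.09092297] pix 277.32995951417 350.01214574898785
[0.41891448 0.22045587 0.06429463]
```

View pics/w2.png

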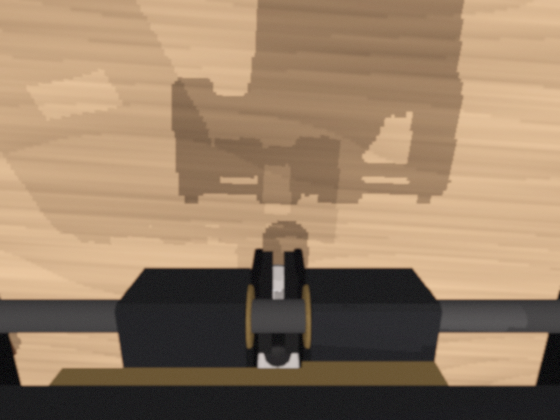

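arm_command --pt "0 0 0 0 0 0 6" --pt "0 0 0 0 0 0 6" --pt "0 0 0 0 0 0 6" --pt "0 0 0 0 0 0 6" --pt "0 0 0 0 0 0 6" --pt "0 0 0 0 0 0 6" --pt "0.3 -2.5 -0.2 0 0 0 6" --pt "0.3 -1.5 -0.2 0 0 0 6" --pt "0.2 -1 0 0 0 0 6" --pt "0 0 0 0 0 0 6" --pt "0 0 0 0 0 0 6"

```text
time: 6.28
position: [0.4704, 0.2198, 0.0562]
tool_rot: [0.517, -0.479, -0.516, -0.487]
ft_force: [-0.6, 0.7, 0.2]
grip_width: 0.0599
```

```bash
python3 - <<'E'
from h import *
goal(.4695,.2210,.0545,np.radians(93.75))
E
```

```text
t 6.275 shift now-axes [0.17 0.08 0.12] goal-axes [0.17 0.08 0.12] rotvec [0.003 0.007 0.01 ] q [ 0.22  0.61  1.83  0.01  0.7  -1.43]
```

arm_command --pt "0.1 0.1 0.1 0 0 0 1" --pt "0 0 0 0 0 0 0.5" --pt "0 0 0 0 0 0 0.5" --pt "0 0 0 0 0 0 0.5" --pt "0 0 0 0 0 0 0.5" --pt "0 0 0 0 0 0 0.5" --pt "0 0 0 0 0 0 0.5" --pt "0 0 0 0 0 0 0.5" --pt "0 0 0 0 0 0 0.5" --grip_force 35

```text
time: 7.4
position: [0.4672, 0.2235, 0.0553]
tool_rot: [-0.516, 0.478, 0.517, 0.488]
ft_force: [-0.1, 0.4, -0.8]
grip_width: 0.0142
```

arm_command --pt "0 0.5 0 0 0 0 0.5" --pt "0 0.5 0 0 0 0 0.5" --pt "0 0.5 0 0 0 0 0.5" --pt "0 0.5 0 0 0 0 0.5"

```text
time: 7.9
position: [0.4509, 0.2224, 0.0553]
tool_rot: [0.517, -0.476, -0.515, -0.491]
ft_force: [3.1, 0.3, -2.8]
grip_width: 0.0142
```

arm_command --pt "0 0.7 0 0 0 0 0.5" --pt "0 0.7 0 0 0 0 0.5" --pt "0 0.7 0 0 0 0 0.5" --pt "0 0.7 0 0 0 0 0.5" --pt "0 0.7 0 0 0 0 0.5" --pt "0 0.5 0 0 0 0 0.5"

```text
time: 8.65
position: [0.42, 0.2205, 0.0555]
tool_rot: [0.523, -0.469, -0.51, -0.497]
ft_force: [12.2, -2.3, -14.3]
grip_width: 0.0143
```

```bash
python3 - <<'E'
from h import *
o=robot.get_obs(); C=R.from_quat(o['tool_rot']).as_matrix(); print(C.round(3),o['ft_force'],o['moment'])
goal(.403,.2195,.0555,np.radians(93.75))
E
```

```text
[[ 0.041 -0.997 -0.068]
 [ 0.016 -0.067  0.998]
 [-0.999 -0.042  0.013]] [ 12.20158438  -2.34283492 -14.26180816] [-0.39159814 -1.98450776 -0.09268318]
t 8.65 shift now-axes [-0.08  1.7   0.02] goal-axes [-0.    1.7   0.01] rotvec [0.002 0.013 0.042] q [ 0.24  0.56  1.96  0.01  0.57 -1.4 ]
```

arm_command --pt "-0.1 0.6 0 0 0 0 0.5" --pt "0 0.6 0 0 0 0 0.5"

```text
time: 8.9
position: [0.4207, 0.2206, 0.0554]
tool_rot: [0.529, -0.462, -0.504, -0.503]
ft_force: [12.4, -1.3, -9.0]
grip_width: 0.014
```

```bash
python3 - <<'E'
from h import *
o=robot.get_obs(); C=R.from_quat(o['tool_rot']).as_matrix(); print(C.round(3),o['ft_force'],o['moment'])
goal(.403,.2195,.0555,np.radians(93.75))
E
```

```text
[[ 0.065 -0.996 -0.069]
 [ 0.019 -0.068  0.998]
 [-0.998 -0.066  0.014]] [12.39404844 -1.29492231 -8.99197635] [-0.39215631 -1.92308282 -0.09046226]
t 8.9 shift now-axes [-0.13  1.77  0.02] goal-axes [-0.01  1.77  0.01] rotvec [0.003 0.015 0.066] q [ 0.25  0.56  1.98  0.    0.53 -1.4 ]
```

arm_command --pt "-0.1 0.5 0 0 0.015 0.07 0.5" --pt "0 0.8 0 0 0 0.05 0.5" --pt "0 1.0 0 0 0 0 0.5"

```text
time: 9.28
position: [0.4183, 0.2201, 0.0557]
tool_rot: [-0.513, 0.486, 0.521, 0.478]
ft_force: [20.4, -3.0, -25.1]
grip_width: 0.0146
```

```bash
python3 - <<'E'
from h import *
o=robot.get_obs(); C=R.from_quat(o['tool_rot']).as_matrix(); print(o['ft_force'],o['moment'])
goal(.403,.2195,.0555,np.radians(93.75))
p,d,K,Rc,t=cam('scene'); cv2.imwrite('pics/s3.png',cv2.resize(p[120:260,330:470],None,fx=4,fy=4))
E
```

```text
[ 20.38161652  -2.96116905 -25.14796397] [-0.48291054 -3.74937922  0.01321562]
t 9.275 shift now-axes [0.04 1.53 0.05] goal-axes [0.02 1.53 0.04] rotvec [ 0.005  0.001 -0.016] q [ 0.24  0.58  1.92  0.01  0.66 -1.4 ]
```

View pics/s3.png

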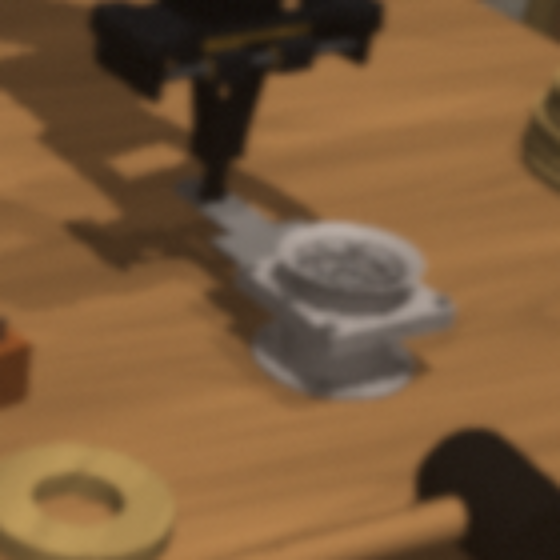

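Picture 7 shows the blade well out, with the knob gripped against a hard stop at 20 N. I'll release, rise and verify.

arm_command --pt "0 -0.3 0 0 0 0 0.5" --pt "0 0 0 0 0 0 5" --pt "0 0 0 0 0 0 5" --pt "0 0 0 0 0 0 5" --pt "0 0 0 0 0 0 5" --pt "-3 0 0 0 0 0 5" --pt "-5 0 0 0 0 0 5" --pt "-5 0 0 0 0 0 5" --pt "-3 0 0 0 0 0 5" --pt "0 0 0 0 0 0 5" --pt "0 0 0 0 0 0 5"

```text
time: 10.7
position: [0.4152, 0.2189, 0.2184]
tool_rot: [-0.51, 0.491, 0.525, 0.472]
ft_force: [-0.0, -0.4, -0.2]
grip_width: 0.05
```

```bash
python3 - <<'E'
from h import *
a=cam('wrist'); p,d,K,Rc,t=a; P=cloud(d,K,Rc,t); x,y,z=P[...,0],P[...,1],P[...,2]
k=P[(z>.08)&(z<.096)&(x<.50)&(x>.38)&(abs(y-.22)<.03)&(p.max(2)<90)]; print('knob',len(k),k.mean(0),k.min(0),k.max(0))
I=P[(z>.07)&(z<.082)&(x>.52)&(x<.64)&(abs(y-.23)<.07)]; print('inlet',len(I),cv2.minEnclosingCircle((I[:,:2]*1000).astype(np.float32)))
p,d,K,Rc,t=cam('scene');P=cloud(d,K,Rc,t); x,y,z=P[...,0],P[...,1],P[...,2]
k=P[(z>.06)&(z<.096)&(x<.50)&(x>.38)&(abs(y-.22)<.03)&(p.max(2)<90)]; print('knob scene',len(k),k.mean(0),k.min(0),k.max(0))
goal(.459,-.034,.25,np.radians(104.4)); goal(.459,-.034,.25,np.radians(-75.6))
E
```

```text
knob 208 [0.41952358 0.22010171 0.08815537] [0.41377859 0.21264537 0.08002704] [0.42645562 0.2273851  0.0912237 ]
inlet 1575 ((570.6802978515625, 229.79171752929688), 45.217227935791016)
knob scene 62 [0.42606896 0.21419745 0.07641658] [0.41242447 0.20838633 0.06004136] [0.43431395 0.22384545 0.09067552]
t 10.8 shift now-axes [ -3.23  -2.46 -25.54] goal-axes [ -3.21   2.05 -25.58] rotvec [-0.18   0.001 -0.036] q [ 0.24  0.31  1.76  0.    1.11 -1.4 ]
t 10.8 shift now-axes [ -3.23  -2.46 -25.54] goal-axes [-3.21 -2.05 25.58] rotvec [ 2.961e+00 -5.300e-02 -1.000e-03] q [ 0.24  0.31  1.76  0.    1.11 -1.4 ]
```

arm_command --pt "0 -1.7 -3 0 0 -0.035 4" --pt "0 -1.7 -5.6 0 0 0 4" --pt "0 -1.7 -5.6 0 0 0 4" --pt "0 -1.7 -5.6 0 0 0 4" --pt "0 -1.7 -5.6 0 0 0 4" --pt "0 -1.7 -5.6 0 0 0 4" --pt "0 -1.7 -5.6 0 0 0 4" --pt "1 -1.7 -5.6 0 0 0 4" --pt "1 -1 -2 0 0 0 4" --pt "0 0 0 0 0 0 4" --pt "0 0 0 0 0 0 4"

```text
time: 12.18
position: [0.5889, -0.2202, 0.1775]
tool_rot: [-0.508, 0.486, 0.528, 0.477]
ft_force: [-0.7, 0.3, 0.2]
grip_width: 0.0398
```

```bash
python3 - <<'E'
from h import *
goal(.577,-.214,.19,np.radians(94.9))
a=cam('wrist'); p,d,K,Rc,t=a; np.savez('pics/w4.npz',p=p,d=d,K=K,Rc=Rc,t=t); P=cloud(d,K,Rc,t); x,y,z=P[...,0],P[...,1],P[...,2]
print(robot.get_obs()['position'])
m=(z>.07)&(z<.079)&(abs(x-.59)<.08)&(abs(y+.25)<.11); print(m.sum(),cv2.minAreaRect((P[m][:,:2]*1000).astype(np.float32)))
hsv=cv2.cvtColor(p,cv2.COLOR_BGR2HSV)
b=(hsv[...,0]>18)&(hsv[...,0]<35)&(hsv[...,1]>110)&(z>.07)&(z<.1)&(abs(x-.577)<.03)&(abs(y+.214)<.03)
v,u=np.nonzero(b); print('brass',b.sum(),u.mean(),v.mean(),ray(u.mean(),v.mean(),.087,K,Rc,t)); u0,v0=int(u.mean()),int(v.mean())
c=p[max(0,v0-40):v0+40,u0-40:u0+40]; cv2.imwrite('pics/w4.png',np.hstack([cv2.resize(p,(747,560))[:, :],]) ); cv2.imwrite('pics/w4c.png',cv2.resize(c,None,fx=7,fy=7,interpolation=2))
E
```

```text
t 12.175 shift now-axes [-1.21  1.18  0.72] goal-axes [-1.25  1.14  0.72] rotvec [-0.011  0.012 -0.028] q [-0.53  0.57  1.42 -0.01  1.19 -2.17]
[ 0.58886923 -0.21990796  0.17762694]
22259 ((588.807861328125, -255.3441619873047), (113.60160827636719, 163.95286560058594), 4.958963394165039)
brass 102 284.87254901960785 196.09803921568627 [ 0.5792285  -0.21414789  0.087     ]
```

View pics/w4c.png

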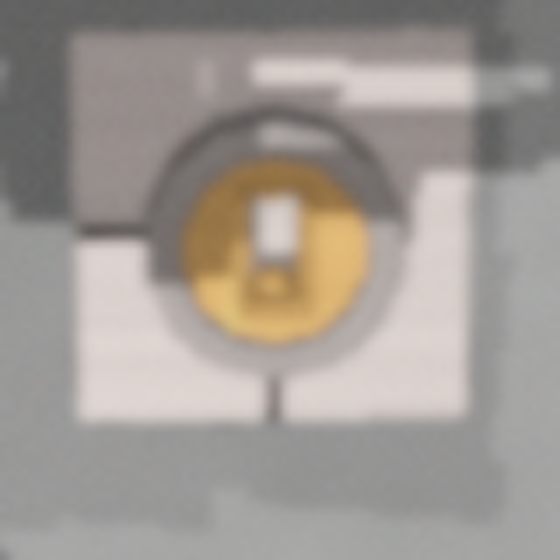

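Picture 8 shows the keyway slot vertical in the crop, along the tool's y and the box's x (yaw ≈ 5°), with the plug centred near crop (277,251). Next I measure the keyway and go to the key.

```bash
python3 - <<'E'
from h import *
for i in range(4):
    p,d,K,Rc,t=cam('wrist'); hsv=cv2.cvtColor(p,cv2.COLOR_BGR2HSV)
    b=np.zeros(p.shape[:2],np.uint8); b[170:215,262:308]=((hsv[...,0]>12)&(hsv[...,0]<38)&(hsv[...,1]>90))[170:215,262:308]
    c=max(cv2.findContours(b,0,2)[0],key=cv2.contourArea); (u,v),r=cv2.minEnclosingCircle(c); e=cv2.fitEllipse(cv2.convexHull(c))
    print((u,v),r,e,ray(e[0][0],e[0][1],.087,K,Rc,t).round(4), robot.get_obs()['position'].round(4))
    # slot axis: direction of image vertical in world
    A=ray(u,v-20,.087,K,Rc,t)-ray(u,v+20,.087,K,Rc,t); print('img vert yaw',np.degrees(np.arctan2(A[1],A[0])))
goal(.48,-.028,.19,np.radians(104.4))
E
```

```text
(282.6552429199219, 191.380859375) 13.099143981933594 ((282.51812744140625, 191.368408203125), (25.169973373413086, 26.05173110961914), 73.39884948730469) [ 0.5755 -0.216   0.087 ] [ 0.5892 -0.2199  0.1782]
img vert yaw -175.5838515588464
(282.7913513183594, 190.64173889160156) 13.061372756958008 ((282.709228515625, 190.7539520263672), (25.355663299560547, 25.905954360961914), 64.24944305419922) [ 0.5755 -0.216   0.087 ] [ 0.5895 -0.2201  0.1786]
img vert yaw -175.55342894452684
(282.9512634277344, 189.82032775878906) 12.977296829223633 ((283.0173034667969, 190.00587463378906), (25.254135131835938, 25.784509658813477), 81.78657531738281) [ 0.5754 -0.216   0.087 ] [ 0.5898 -0.2204  0.1789]
img vert yaw -175.54075994654323
(283.4047546386719, 189.59524536132812) 12.88214111328125 ((283.4671325683594, 189.5554656982422), (25.393535614013672, 25.67561149597168), 89.2867202758789) [ 0.5755 -0.216   0.087 ] [ 0.59   -0.2207  0.1791]
img vert yaw -175.51761782138658
t 12.425 shift now-axes [-0.66  9.55 20.05] goal-axes [-1.09  5.86 21.4 ] rotvec [-0.176  0.011 -0.025] q [-0.53  0.57  1.42 -0.01  1.19 -2.17]
```

arm_command --pt "0 0 0 -0.17 0.01 -0.025 4" --pt "-0.2 0.8 4.2 0 0 0 4" --pt "-0.2 0.8 4.2 0 0 0 4" --pt "-0.2 0.8 4.2 0 0 0 4" --pt "-0.2 0.8 4.2 0 0 0 4" --pt "0 0.6 2 0 0 0 4" --pt "0 0 0 0 0 0 4" --pt "0 0 0 0 0 0 4"

```text
time: 13.42
position: [0.5062, -0.0418, 0.1916]
tool_rot: [0.564, -0.431, -0.555, -0.434]
ft_force: [-0.1, 0.3, -0.8]
grip_width: 0.0402
```

```bash
python3 - <<'E'
from h import *
for i in range(3):
    p,d,K,Rc,t=cam('wrist'); P=cloud(d,K,Rc,t); x,y,z=P[...,0],P[...,1],P[...,2]
    near=(abs(x-.48)<.03)&(abs(y+.028)<.03)
    k=P[near&(z>.081)&(z<.09)]; r=cv2.minAreaRect((k[:,:2]*1000).astype(np.float32)); print('head top',len(k),r,k.mean(0).round(4))
    b=P[(abs(x-.507)<.08)&(abs(y+.022)<.06)&(z>.037)&(z<.046)]; print('block',len(b),cv2.minAreaRect((b[:,:2]*1000).astype(np.float32)))
m=(near&(z>.05)); v,u=np.nonzero(m); print(u.mean(),v.mean(),robot.get_obs()['position'])
c=p[int(v.mean())-60:int(v.mean())+60,int(u.mean())-60:int(u.mean())+60]; cv2.imwrite('pics/w5.png',cv2.resize(c,None,fx=5,fy=5,interpolation=2))
goal(.4795,-.0287,.05,np.radians(104.4))
E
```

```text
head top 412 ((476.71441650390625, -28.25746726989746), (29.100419998168945, 9.728775978088379), 13.98847770690918) [ 0.4764 -0.0285  0.0834]
block 5213 ((504.4352111816406, -21.012718200683594), (110.72709655761719, 49.934425354003906), 14.40328311920166)
head top 415 ((476.9793701171875, -27.951513290405273), (29.995105743408203, 9.764385223388672), 15.220473289489746) [ 0.4764 -0.0285  0.0834]
block 5217 ((504.3528137207031, -21.04560089111328), (110.55046844482422, 50.01016616821289), 14.380531311035156)
head top 404 ((477.16632080078125, -28.228487014770508), (29.062255859375, 9.834518432617188), 13.452771186828613) [ 0.4768 -0.0284  0.0835]
block 5215 ((504.2276306152344, -21.13867950439453), (110.51176452636719, 49.993003845214844), 14.346175193786621)
390.966788311586 347.8772348972144 [ 0.5058985  -0.04201514  0.19119123]
t 13.575 shift now-axes [14.09  2.36  2.04] goal-axes [14.12  2.23  1.95] rotvec [ 0.003 -0.006  0.01 ] q [-0.3   0.38  1.74  0.    1.02 -2.13]
```

View pics/w5.png

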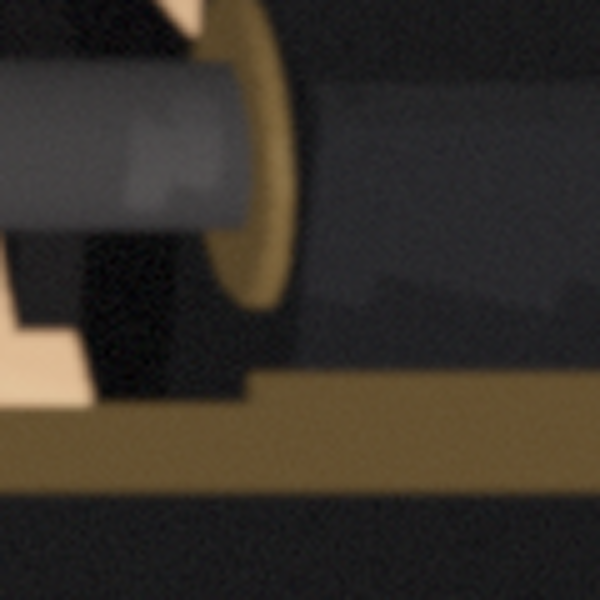

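Picture 9 is filled by the gripper, so it was no use. The depth measurements stand: key at (0.477, -0.028), yaw 14.4°.

arm_command --pt "2 1.5 1.3 0 0 0.01 4" --pt "3 1 0.8 0 0 0 4" --pt "2 0 0 0 0 0 4" --pt "0 0 0 0 0 0 4" --pt "0 0 0 0 0 0 4"

```text
time: 14.2
position: [0.4806, -0.0332, 0.1195]
tool_rot: [0.561, -0.435, -0.555, -0.433]
ft_force: [0.2, 0.0, 0.3]
grip_width: 0.0401
```

```bash
python3 - <<'E'
from h import *
print(robot.get_obs()['position']);goal(.477,-.0281,.052,np.radians(104.4))
E
```

```text
[ 0.48064022 -0.03315062  0.11945486]
t 14.2 shift now-axes [6.74 0.25 0.64] goal-axes [6.75 0.23 0.58] rotvec [-0.003 -0.009  0.004] q [-0.3   0.46  1.87 -0.01  0.81 -2.11]
```

arm_command --pt "0.5 0.2 0.6 0 -0.01 0 4" --pt "2 0 0 0 0 0 4" --pt "0 0 0 0 0 0 4" --pt "0 0 0 0 0 0 4"

```text
time: 14.7
position: [0.4797, -0.0283, 0.0963]
tool_rot: [0.56, -0.432, -0.556, -0.437]
ft_force: [0.8, 0.8, -0.1]
grip_width: 0.0402
```

```bash
python3 - <<'E'
from h import *
print(robot.get_obs()['position']);goal(.477,-.0281,.052,np.radians(104.4))
E
```

```text
[ 0.47970614 -0.02826245  0.09633173]
t 14.7 shift now-axes [4.43 0.3  0.09] goal-axes [4.43 0.26 0.08] rotvec [-0.004 -0.001  0.009] q [-0.29  0.5   1.89  0.01  0.74 -2.12]
```

arm_command --pt "1.5 0.3 0.1 0 0 0 4" --pt "1.5 0 0 0 0 0 4" --pt "1.4 0 0 0 0 0 4" --pt "0 0 0 0 0 0 4" --pt "0 0 0 0 0 0 4"

```text
time: 15.32
position: [0.48, -0.0285, 0.0544]
tool_rot: [0.563, -0.431, -0.553, -0.438]
ft_force: [0.1, -0.2, 0.3]
grip_width: 0.0398
```

```bash
python3 - <<'E'
from h import *
print(robot.get_obs()['position']);goal(.477,-.0281,.052,np.radians(104.4))
E
```

```text
[ 0.4800349  -0.0285387   0.05435532]
t 15.325 shift now-axes [0.23 0.29 0.12] goal-axes [0.24 0.28 0.12] rotvec [-0.003 -0.005  0.016] q [-0.3   0.58  1.93  0.01  0.62 -2.12]
```

arm_command --pt "0.1 0.3 0.1 0 -0.005 0.015 4" --pt "0 0 0 0 0 0 4" --pt "0 0 0 0 0 0 4"

```text
time: 15.7
position: [0.4775, -0.0285, 0.0542]
tool_rot: [0.559, -0.434, -0.558, -0.434]
ft_force: [0.3, -0.2, -0.3]
grip_width: 0.0401
```

```bash
python3 - <<'E'
from h import *
print(robot.get_obs()['position']);goal(.477,-.0281,.052,np.radians(104.4))
E
```

```text
[ 0.47749191 -0.02851585  0.0542351 ]
t 15.7 shift now-axes [0.22 0.04 0.05] goal-axes [0.22 0.04 0.05] rotvec [-0.003 -0.001  0.001] q [-0.29  0.58  1.92  0.    0.64 -2.11]
```

Good alignment; close on the key.

arm_command --pt "0.1 0 0 0 0 0 0.6" --pt "0 0 0 0 0 0 0.6" --pt "0 0 0 0 0 0 0.6" --pt "0 0 0 0 0 0 0.6" --pt "0 0 0 0 0 0 0.6" --pt "0 0 0 0 0 0 0.6" --grip_force 50

```text
time: 16.45
position: [0.4775, -0.0285, 0.0533]
tool_rot: [0.559, -0.434, -0.558, -0.435]
ft_force: [0.5, -0.7, 0.3]
grip_width: 0.0092
```

```bash
python3 - <<'E'
from h import *
o=robot.get_obs();print(o['position'],o['ft_force'],o['grip_width']);goal(.477,-.0281,.052,np.radians(104.4))
E
```

```text
[ 0.47750995 -0.02850818  0.05329697] [ 0.4747321  -0.74246469  0.30936041] 0.009200789274462618
t 16.45 shift now-axes [0.13 0.04 0.05] goal-axes [0.13 0.04 0.05] rotvec [-0.003 -0.001  0.002] q [-0.29  0.58  1.92  0.    0.64 -2.11]
```

arm_command --pt "-1 0 0 0 0 0 0.6" --pt "-2 0 0 0 0 0 0.6" --pt "-4 0 0 0 0 0 0.6" --pt "-4 0 0 0 0 0 0.6" --pt "-2 0 0 0 0 0 0.6" --pt "0 0 0 0.16 0 0 0.6" --pt "0 0 0 0 0 0 0.6" --pt "0 0 0 0 0 0 0.6"

```text
time: 17.45
position: [0.4767, -0.0283, 0.1913]
tool_rot: [0.523, -0.477, -0.52, -0.478]
ft_force: [0.2, 0.3, -1.0]
grip_width: 0.0094
```

```bash
python3 - <<'E'
from h import *
o=robot.get_obs();print(o['position'],o['ft_force'],o['grip_width']);goal(.576,-.2165,.165,np.radians(94.8))
E
```

```text
[ 0.47674339 -0.0283322   0.19130011] [ 0.19753438  0.31588885 -0.95188067] 0.00942477237337032
t 17.45 shift now-axes [  2.68  -8.23 -19.61] goal-axes [  2.63  -8.32 -19.58] rotvec [ 0.004 -0.001  0.004] q [-0.29  0.34  1.8   0.    1.   -1.95]
```

arm_command --pt "0 -1 -2.5 0 0 0 0.6" --pt "0 -2 -5 0 0 0 0.6" --pt "0 -2 -5 0 0 0 0.6" --pt "0.5 -1.5 -3.5 0 0 0 0.6" --pt "0.5 -0.8 -1.5 0 0 0 0.6" --pt "0 0 0 0 0 0 0.6" --pt "0 0 0 0 0 0 0.6"

```text
time: 18.32
position: [0.5638, -0.1963, 0.1773]
tool_rot: [-0.522, 0.474, 0.527, 0.474]
ft_force: [-0.4, -0.8, -0.3]
grip_width: 0.0091
```

```bash
python3 - <<'E'
from h import *
o=robot.get_obs();print(o['position'],o['ft_force'],o['grip_width']);goal(.576,-.2165,.15,np.radians(94.8))
E
```

```text
[ 0.56384308 -0.19633304  0.17731734] [-0.42196378 -0.75589409 -0.28159583] 0.00914836817627588
t 18.325 shift now-axes [ 2.71 -1.02 -2.15] goal-axes [ 2.73 -1.04 -2.11] rotvec [ 0.017  0.006 -0.005] q [-0.52  0.52  1.52  0.    1.11 -2.2 ]
```

arm_command --pt "0.5 -1 -1.9 0.017 0.006 -0.005 0.6" --pt "0.5 0 -0.2 0 0 0 0.6" --pt "0 0 0 0 0 0 0.6" --pt "0 0 0 0 0 0 0.6"

```text
time: 18.82
position: [0.5757, -0.2145, 0.1669]
tool_rot: [-0.521, 0.478, 0.521, 0.478]
ft_force: [-0.3, -0.6, -0.9]
grip_width: 0.0091
```

```bash
python3 - <<'E'
from h import *
o=robot.get_obs();print(o['position'],o['ft_force'],o['grip_width']);goal(.576,-.2165,.145,np.radians(94.8))
p,d,K,Rc,t=cam('wrist')
cv2.imwrite('pics/w6.png',cv2.resize(p[150:420,160:400],None,fx=2.2,fy=2.2))
P=cloud(d,K,Rc,t); x,y,z=P[...,0],P[...,1],P[...,2]; Q=(P-o['position'])@R.from_quat(o['tool_rot']).as_matrix()
# key head pixels: near grasp axis in tool coordinates, above fingers' tips
m=(abs(Q[...,1])<.025)&(abs(Q[...,2])<.006)&(Q[...,0]>-.035)&(Q[...,0]<.01); print(m.sum(), Q[m].mean(0) if m.any() else '', Q[m].min(0),Q[m].max(0))
E
```

```text
[ 0.57572616 -0.21451609  0.16693073] [-0.3181838  -0.59767708 -0.87141756] 0.009097641511080582
t 18.825 shift now-axes [ 2.19 -0.01 -0.2 ] goal-axes [ 2.19 -0.01 -0.2 ] rotvec [ 0.002  0.001 -0.001] q [-0.54  0.55  1.49  0.    1.1  -2.2 ]
1589 [-2.47485571e-02  6.22034472e-03  4.32188298e-05] [-0.03484071 -0.0123297  -0.0059233 ] [0.0099574  0.01602683 0.00596169]
```

View pics/w6.png

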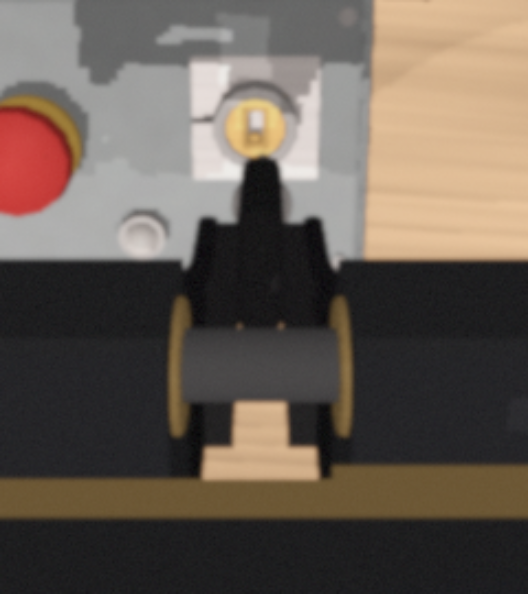

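Picture 10 shows the head roughly in line with the slot at crop (256,127). I lower the key and then align.

arm_command --pt "1 0 -0.2 0 0 0 0.6" --pt "1 0 0 0 0 0 0.6" --pt "0 0 0 0 0 0 0.6" --pt "0 0 0 0 0 0 0.6"

```text
time: 19.38
position: [0.5753, -0.2161, 0.1452]
tool_rot: [-0.52, 0.478, 0.522, 0.478]
ft_force: [0.6, -0.5, 0.5]
grip_width: 0.0092
```

```bash
python3 - <<'E'
from h import *
o=robot.get_obs();print(o['position'],o['ft_force'],o['grip_width']);goal(.576,-.2165,.135,np.radians(94.8))
p,d,K,Rc,t=cam('wrist'); hsv=cv2.cvtColor(p,cv2.COLOR_BGR2HSV)
cv2.imwrite('pics/w7.png',p)
E
```

```text
[ 0.57531778 -0.21609057  0.14517245] [ 0.60847609 -0.45445168  0.48779608] 0.009192176732734788
t 19.375 shift now-axes [ 1.02 -0.07 -0.05] goal-axes [ 1.02 -0.06 -0.05] rotvec [ 0.002  0.001 -0.002] q [-0.54  0.58  1.51  0.    1.06 -2.2 ]
```

arm_command --pt "0.5 -0.05 -0.05 0 0 0 0.6" --pt "0.5 0 0 0 0 0 0.6" --pt "0.4 0 0 0 0 0 0.6" --pt "0.3 0 0 0 0 0 0.6" --pt "0.3 0 0 0 0 0 0.6"

```text
time: 20.05
position: [0.5762, -0.2167, 0.1244]
tool_rot: [-0.521, 0.478, 0.522, 0.478]
ft_force: [-0.5, 0.6, -0.3]
grip_width: 0.0092
```

```bash
python3 - <<'E'
from h import *
o=robot.get_obs();print(o['position'],o['ft_force'],o['moment'],o['grip_width']);goal(.576,-.2165,.0983,np.radians(94.8))
E
```

```text
[ 0.57616724 -0.21669035  0.1243645 ] [-0.46734979  0.5568794  -0.30850617] [-0.02665764  0.01379749 -0.01360628] 0.009213228238134832
t 20.05 shift now-axes [2.61 0.01 0.02] goal-axes [2.61 0.02 0.02] rotvec [ 0.002  0.001 -0.001] q [-0.54  0.6   1.52  0.    1.01 -2.2 ]
```

In the mouth with no contact force. I push on with a small wiggle.

arm_command --pt "0.4 0 0 0 0 0 0.6" --pt "0.4 0.05 0 0.04 0 0 0.6" --pt "0.4 -0.05 0 -0.06 0 0 0.6" --pt "0.4 0.04 0.03 0.05 0 0 0.6" --pt "0.4 -0.04 -0.03 -0.05 0 0 0.6"

```text
time: 20.68
position: [0.578, -0.2176, 0.1091]
tool_rot: [0.527, -0.472, -0.525, -0.473]
ft_force: [-2.6, 1.2, 8.3]
grip_width: 0.0089
```

```bash
python3 - <<'E'
from h import *
o=robot.get_obs();print(o['position'],o['ft_force'],o['moment'],o['grip_width']);goal(.576,-.2165,.0983,np.radians(94.8))
E
```

```text
[ 0.57797423 -0.21764212  0.10912457] [-2.59931462  1.22840638  8.26441027] [0.1994124  0.58948014 0.01044922] 0.008913665074450555
t 20.675 shift now-axes [1.08 0.19 0.14] goal-axes [1.08 0.19 0.13] rotvec [ 0.023 -0.002  0.003] q [-0.54  0.62  1.54  0.    0.98 -2.22]
```

arm_command --pt "0.4 0.1 0.1 0.03 0 0 0.6" --pt "0.5 0.05 0.03 0.04 0 0 0.6" --pt "0.5 -0.05 0 -0.06 0 0 0.6" --pt "0.5 0.05 0 0.05 0 0 0.6"

```text
time: 21.18
position: [0.5775, -0.2178, 0.0979]
tool_rot: [0.515, -0.488, -0.508, -0.488]
ft_force: [-4.1, 3.3, 24.7]
grip_width: 0.0091
```

```bash
python3 - <<'E'
from h import *
o=robot.get_obs();print(o['position'],o['ft_force'],o['moment'],o['grip_width']);goal(.576,-.2165,.0983,np.radians(94.8))
E
```

```text
[ 0.57747091 -0.21777853  0.09789805] [-4.12347915  3.33765395 24.68518865] [0.77090725 0.75869123 0.07491388] 0.009116869137548623
t 21.175 shift now-axes [-0.04  0.14  0.13] goal-axes [-0.04  0.14  0.14] rotvec [-0.037 -0.006  0.007] q [-0.54  0.64  1.55 -0.    0.95 -2.16]
```

arm_command --pt "0.3 0.1 0.1 -0.04 0 0 0.6" --pt "0.4 -0.05 0 -0.03 0 0 0.6" --pt "0.4 0.05 0 0.03 0 0 0.6" --pt "0.3 0 0 0 0 0 0.6"

```text
time: 21.68
position: [0.5778, -0.2175, 0.098]
tool_rot: [0.527, -0.477, -0.516, -0.478]
ft_force: [-3.8, 2.7, 13.1]
grip_width: 0.0092
```

```bash
python3 - <<'E'
from h import *
o=robot.get_obs();print(o['position'],o['ft_force'],o['moment'],o['grip_width']);goal(.576,-.2165,.0983,np.radians(94.8))
p,d,K,Rc,t=cam('wrist'); Q=(cloud(d,K,Rc,t)-o['position'])@R.from_quat(o['tool_rot']).as_matrix()
for nm in ('now',):
    m=(abs(Q[...,1])<.025)&(abs(Q[...,2])<.004)&(Q[...,0]>-.045)&(Q[...,0]<.01); S=Q[m]; print(len(S),np.percentile(S,[2,25,50,75,98],axis=0).round(4))
p,d,K,Rc,t=cam('scene');P=cloud(d,K,Rc,t); cv2.imwrite('pics/s8.png',cv2.resize(p[170:270,190:290],None,fx=5.5,fy=5.5))
E
```

```text
[ 0.57782185 -0.21750795  0.09800812] [-3.84503378  2.73098654 13.08912125] [ 5.05023187e-01  9.00454099e-01 -2.72989654e-04] 0.009214918005304197
t 21.675 shift now-axes [-0.03  0.17  0.12] goal-axes [-0.03  0.17  0.12] rotvec [ 0.005 -0.011  0.012] q [-0.54  0.64  1.55 -0.    0.94 -2.2 ]
1317 [[-0.0317 -0.0108 -0.0037]
 [-0.0307 -0.0007 -0.0018]
 [-0.0299  0.0093  0.0002]
 [-0.0217  0.0152  0.0021]
 [ 0.0093  0.0162  0.0039]]
```

View pics/s8.png

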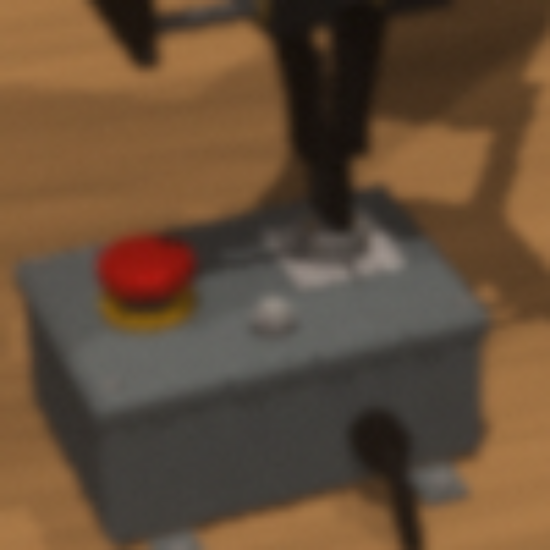

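Picture 11 shows the key in the switch with its head just above the bezel. The depth check shows the head hasn't slipped in the grip, so key_grip is about 0.1107 (home is 0.111). Now the clockwise turn.

arm_command --pt "0.2 0 0 0.15 0 0 0.6" --pt "0.2 0 0 0.17 0 0 0.6" --pt "0.2 0 0 0.17 0 0 0.6" --pt "0.2 0 0 0.17 0 0 0.6" --pt "0.2 0 0 0.17 0 0 0.6" --grip_force 58

```text
time: 22.4
position: [0.5771, -0.2167, 0.0981]
tool_rot: [-0.283, 0.648, 0.272, 0.653]
ft_force: [-3.3, 1.4, 10.3]
grip_width: 0.0089
```

```bash
python3 - <<'E'
from h import *
o=robot.get_obs();print(o['position'],o['ft_force'],o['moment'],o['grip_width']);goal(.5778,-.2175,.0980,np.radians(94.8-95))
E
```

```text
[ 0.57711984 -0.21665172  0.09808441] [-3.29305729  1.4316299  10.31857535] [0.27688547 0.57576399 0.08880181] 0.00894127421885207
t 22.4 shift now-axes [ 0.01 -0.11 -0.01] goal-axes [ 0.01 -0.08  0.07] rotvec [0.809 0.008 0.016] q [-0.54  0.63  1.56 -0.    0.93 -1.34]
```

Moment 0.09 N m, so the plug is turning. I continue.

arm_command --pt "0.2 0 0 0.18 0 0 0.6" --pt "0.2 0 0 0.18 0 0 0.6" --pt "0.2 0 0 0.18 0 0 0.6" --pt "0.2 0 0 0.18 0 0 0.6" --pt "0.2 0 0 0.18 0 0 0.6"

```text
time: 23.02
position: [0.577, -0.2166, 0.0981]
tool_rot: [0.037, 0.7, -0.047, 0.711]
ft_force: [-2.4, 1.6, 11.3]
grip_width: 0.0091
```

```bash
python3 - <<'E'
from h import *
o=robot.get_obs();print(o['position'],o['ft_force'],o['moment'],o['grip_width']);goal(.5778,-.2175,.0980,np.radians(94.8-95))
E
```

```text
[ 0.57704558 -0.21660187  0.09807992] [-2.41038419  1.60352319 11.32814674] [0.26513908 0.69903189 0.19754541] 0.009117377006375922
t 23.025 shift now-axes [ 0.01 -0.08  0.09] goal-axes [ 0.01 -0.09  0.08] rotvec [-0.116  0.015  0.014] q [-0.54  0.63  1.56 -0.01  0.93 -0.41]
```

arm_command --pt "0.2 0 0 0.1 0 0 0.6" --pt "0.2 0 0 0.08 0 0 0.6" --pt "0.2 0 0 0.08 0 0 0.6"

```text
time: 23.4
position: [0.5771, -0.2168, 0.098]
tool_rot: [0.13, 0.688, -0.14, 0.7]
ft_force: [-3.0, 1.5, 11.4]
grip_width: 0.0088
```

```bash
python3 - <<'E'
from h import *
for i in range(3):
    p,d,K,Rc,t=cam('wrist'); o=robot.get_obs()
    C=R.from_quat(o['tool_rot']).as_matrix(); Q=(cloud(d,K,Rc,t)-o['position'])@C
    m=(abs(Q[...,1])<.03)&(abs(Q[...,2])<.012)&(Q[...,0]>-.0335)&(Q[...,0]<-.027); r=cv2.minAreaRect((Q[m][:,[1,2]]*1000).astype(np.float32))
    print(o['time'],o['position'].round(4),o['ft_force'].round(1),o['moment'].round(3),o['grip_width'],'yaw',np.degrees(np.arctan2(C[1,2],C[0,2])).round(2),'head in tool',r)
p,d,K,Rc,t=cam('top');P=cloud(d,K,Rc,t);x,y,z=P[...,0],P[...,1],P[...,2]
k=P[(p.max(2)<70)&(z>.06)&(z<.1)&(x>.38)&(x<.5)&(abs(y-.222)<.02)]; print('knob top cam',k.mean(0),'start .470')
cv2.imwrite('pics/w9.png',cv2.resize(cam('wrist')[0][180:400,180:380],None,fx=2.7,fy=2.7))
E
```

```text
23.45 [ 0.5771 -0.2167  0.0981] [-2.1  2.4  9.8] [0.222 0.693 0.446] 0.008838391944908501 yaw -22.1 head in tool ((1.1523447036743164, -3.434429168701172), (29.07194709777832, 22.52249526977539), 19.22746467590332)
23.5 [ 0.5771 -0.2167  0.0981] [-3.4  1.7 10.2] [0.196 0.71  0.395] 0.009101935981513631 yaw -21.9 head in tool ((1.1225032806396484, -3.407787322998047), (29.23465347290039, 22.6009578704834), 19.384349822998047)
23.55 [ 0.5771 -0.2167  0.0981] [-3.   0.9 10.2] [0.205 0.695 0.411] 0.009002908990089261 yaw -21.85 head in tool ((1.0342721939086914, -3.42742919921875), (28.699626922607422, 22.835678100585938), 18.91768455505371)
knob top cam [nan nan nan] start .470<stdin>:8: RuntimeWarning: Mean of empty slice.
  ret = um.true_divide(
```

View pics/w9.png

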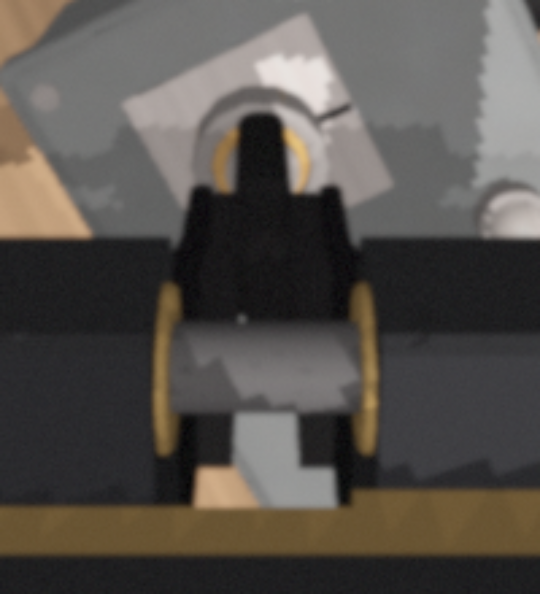

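Picture 12 shows the fingers on the key, turned about a quarter from the plate's axes. The moment of 0.41 N m is well above the spring's 0.145, so the plug is against its stop and holding steady.

```bash
python3 - <<'E'
from h import *
p,d,K,Rc,t=cam('scene');P=cloud(d,K,Rc,t);x,y,z=P[...,0],P[...,1],P[...,2]
k=P[(z>.06)&(z<.096)&(x<.50)&(x>.38)&(abs(y-.22)<.03)]; print('knob scene',len(k),k.mean(0) if len(k) else '')
o=robot.get_obs(); print(o['position'],o['moment'],o['ft_force'],o['grip_width'])
print(workorder.hand_in())
E
```

```text
knob scene 63 [0.42584813 0.2141166  0.07663573]
[ 0.57708969 -0.2166964   0.09806911] [0.20887387 0.70829035 0.3949284 ] [-1.3616351   1.41222477 11.50638024] 0.008990823193082328
the job is handed in; nothing more can be done
None
```

The blast gate is open and the key is home in the switch, turned clockwise to its stop and still gripped. I handed the job in at about 24 s; no verdict was reported.

**Gate**
- My first grip on the knob missed or slipped; I regripped lower and that one held.
- I pulled until the blade met a hard stop at about 20 N, against about 3 N of drag while it slid.
- The knob moved 47 to 49 mm, less than the full 62 mm, although its final position suits a fully open gate. I took this to mean the blade was already partly out at the start; I could not read the joint to confirm it.
- I also eased back slightly before letting go, an estimated 1 to 2 mm.
- At hand-in the scene camera showed the knob where I left it. The same check from the top camera found no knob pixels.

**Key**
- The key was pushed in with a small wiggle until it stood firm at 13 to 25 N.
- The height worked out for `key_grip` was about 110.7 mm, against 111 mm fully home. The depth image showed no slip in the fingers.

**Turn**
- I turned the tool about 117°, more than the 90° plus play, so some of that went into play and give or a slight slip in the grip.
- The last readings were steady at about 0.4 N m, against the spring's 0.145 N m at its stop. The arm was still pushing down with about 11 N, and the fingers were closed to 9.0 mm on the key.

The arm did not go near the bottle, mallet or ring. I did not measure them again at the end.

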